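Let down the veneer press by drawing its wedge

TASK

The heavy hinged panel of the small veneer press on the bench is propped open by a wooden wedge under its free edge. Grip that wedge by its block end and ease it straight back out little by little, in short pulls along the bench rather than one yank, so that the panel comes down gradually until it lies flat on the board being glued. Leave the wedge lying flat on the bench, clear of the panel, and leave the spare wedge alone.

Things in the scene. Friction and masses are not known exactly. Their poses are not given: they have to be found in the camera images.
- press: Veneer press, fixed: dark rail with 2 brass hinges, plywood panel 180x140x16 mm with 2 steel bars on top (1.4 kg; top below 65 mm). Origin on the bench under the panel's middle, z up, +x from the panel's free edge (line x=-90 mm, y=-70 to 70) to the hinge line (x=+90, 16 high); the wedge is pulled out along -x. The 8 mm board being glued lies fixed under the panel, x=0 to 80 mm.
- panel (a joint): Opening angle of the press panel (rad) about its hinge line: 0 when flat on the board being glued (underside then 8 mm above the bench), about 0.09 at the start, when the wedge holds the free edge about 17 mm higher. It sinks by its own weight as the wedge is withdrawn.
- wedge_grip (a point): Wooden wedge under the panel, 140 mm long, 36 wide, 0.12 kg, flat on the bench. Point: centre of its block end (40 long, 36 wide, 38 tall), 19 mm above the bench; grip the block across its 36 mm width. x along the wedge to the thin tip (120 mm away, 4 mm thick), y across, z up. Taper 100 mm long, 4 to 30 mm; about 80 mm of it is under the panel. Pulling it takes 5 to 15 N.
- spare_grip (a point): A second wedge of the same kind, lying loose on the open bench to the right: the point is the centre of its block end, 19 mm above the bench, axes as for the first. Not to be used or moved.

How it is judged:
By the outcome, as a careful person would: the job done as asked, in the order asked, and still so for the second after the job is handed in, with the robot touching nothing.
It also fails if it takes over 32 s, if anything falls off the work surface, if the arm or the gripper's body presses on something with over 40 N, if the wrist force passes 120 N, or if a joint passes its speed limit or range.

ROBOT

A 7-joint arm with a two-finger parallel gripper is mounted at the origin on a cart in front of the work surface, level with it; the furniture and walls round the work are solid. World frame = base frame: x ahead of the robot, y to its left, z up, the work surface at z = 0. Lengths are in m, angles in rad, forces in N, time in s.
With the tool pointing down it reaches from about 0.425 to 1.025 m from the base axis. Payload 9.4 kg.
Tool frame: the origin (TCP) lies at the very end of the fingers, on their centre line; the grasp point (between the pads) lies 19 mm behind it; z points along the fingers, y is the line along which they close (so a half turn about z gives the same grasp; the last joint's range is limited). The gripper opens to 85 mm and grips with 20 to 120 N. Pads are 22 mm wide; open, the fingers measure 114 mm over their backs; the gripper's body (76 mm by 85 mm) begins 54 mm behind the grasp point. The pads swing forward as they close: fully open they stand 13 mm farther back than shut.
Start: joints at [-1.357, 0.599, -0.003, 1.599, 0.002, 0.943, -0.08], TCP at [0.208, 0.695, 0.231] pointing down, gripper open.
Joint ranges: [-2.57, 2.57], [-0.35, 1.97], [-1.29, 1.29], [0.11, 2.56], [-1.05, 4.19], [0.11, 1.86], [-2.63, 2.63]. Speed limits (rad/s): [2.22, 2.22, 3.01, 3.01, 3.14, 3.14, 3.14].

INTERFACE

Orientations are given as a unit quaternion [w, x, y, z].
In Python, from bench import sense, grab_frame, calibration, hand_in gives the robot as it stands.
- The arm moves only by the tool apply_moves, never from a script. Its argument "series" is a list that holds one entry, the list of rows, each a list of 7 numbers: the shift along the tool's x, y, z normalised to -1 to 1, where 1 is 50 mm, then the turn, a rotation vector about the tool's x, y, z normalised to -1 to 1, where 1 is 120 degrees, then the closure, from -1 (fully open) to 1 (shut). In form: [[[x, y, z, rx, ry, rz, gripper], ...]]. A call has exactly 10 rows; each row shifts and turns the commanded pose from where the row before left it, along the tool's axes as they then stand; what a row does not reach is not made up. A row lasts 1/8 s, in which the tool goes at most 62.5 mm and 10.7 degrees, less where a joint would pass 70% of its speed; a pose out of reach is approached as far as the arm can. A call with a number of a shift or a turn outside -1 to 1 is refused whole. A call with a gripper value outside its range is refused whole. The fingers move at their own pace and stop on an object; the grip force is fixed at half the most. Time passes only in rows, so rows that do not move let the fingers close, or fill a call up. It gives the time, the measured TCP pose, the force, the opening and the grip force at its end, in the units of the state.
- sense(): the state, without advancing time (a new reading comes with each control period).
- grab_frame(name): name is "side" or "top"; returns the picture (480x640x3 uint8, red, green, blue); there is no depth.
- calibration(name): a dict with "fx", "fy", "cx", "cy" (pixels), "extrinsics" (4x4, takes a point from camera to world coordinates). Camera axes: x right, y down, z forward; pixel columns grow to the right and rows downward; lengths in m; the calibration is good to about 2 mm. A picture is of the moment at which its call begins. calibration takes no time and is no camera call.
- hand_in(): hands the job in; it is judged then, once.
The state is a dict: "time_s": time; "joint_positions": joint angles; "qd": joint speeds; "joint_torque": joint torques, N m; "eef_pos": TCP position; "tcp_rot": TCP orientation; "ft_force": force on the tool from outside, world axes, zero at the start; "moment": the same for the moment, N m; "finger_gap": opening from 0.0 (shut) to 1.0 (fully open); "gripper_force": force on a finger pad.
Only numpy, scipy, OpenCV 4.12 (cv2) and the standard library are available. Lean on these libraries where they do the work, as an engineer would, in place of code of your own. Each camera call takes 0.05 s, during which the arm holds its last target. There are 200 camera calls.

## Working session

There is one attempt and no reset: what is moved stays moved. The work goes in short steps, Python scripts to look and compute and a tool call to move; the robot and the scene stay as the last step left them, time stands still between calls to the robot, and variables do not carry over. Pictures are saved under pics/ and viewed, at most 10 in all, crops included, and the job is handed in when it is done.

Besides the shell and the picture viewer there is one more tool, called after "Call:" as name([rows], argument=value, ...), one row to a line, values as JSON. apply_moves: Moves the arm, as the interface text tells. Scaled input: -1 to 1 covers 50 mm each way for a shift and 120 degrees each way for a turn. Its arguments: {"type":"object","properties":{"series":{"type":"array","items":{"type":"array","items":{"type":"array","items":{"type":"number"}}}}},"required":["series"]}

```bash
mkdir -p pics; python3 - <<'E'
from bench import *
import cv2
for n in("top","side"):
    cv2.imwrite(f"pics/{n}0.png",grab_frame(n)[:,:,::-1]); c=calibration(n); print(n,c)
print(sense())
E
```

```text
top {'fx': 445.7974443136636, 'fy': 445.7974443136636, 'cx': 312.9131941365291, 'cy': 241.73173602834714, 'extrinsics': array([[ 0.035184  , -0.97697039,  0.21045415,  0.26482801],
       [-0.99937056, -0.03535038,  0.00297249,  0.00558072],
       [ 0.0045356 , -0.21042626, -0.97759921,  0.90271349],
       [ 0.        ,  0.        ,  0.        ,  1.        ]])}
side {'fx': 439.5791148233637, 'fy': 439.5791148233637, 'cx': 319.12135899051196, 'cy': 237.10300400663434, 'extrinsics': array([[ 0.91427498, -0.21975605,  0.34030654,  0.10124611],
       [-0.4049173 , -0.47094145,  0.78374494, -0.78672063],
       [-0.01196823, -0.85435439, -0.51955301,  0.5510566 ],
       [ 0.        ,  0.        ,  0.        ,  1.        ]])}
{'time_s': 0.1, 'joint_positions': array([-1.35671703,  0.60004503, -0.00257185,  1.60002014,  0.00179389,
        0.94292818, -0.07978617]), 'qd': array([-0.0004625 , -0.00114115,  0.00032572, -0.00423561,  0.00172306,
       -0.00079234,  0.00014551]), 'joint_torque': array([ 6.10006580e-03, -7.77994323e+01,  1.57054134e+00, -2.58623260e+01,
        1.27341811e-02,  5.50140365e-03, -3.02359115e-05]), 'eef_pos': array([0.20773098, 0.69417081, 0.2305136 ]), 'tcp_rot': array([-4.67918275e-05,  1.44832324e-01,  9.89455966e-01, -6.97624291e-04]), 'ft_force': array([-0.8510894 , -0.2565631 , -0.29808567]), 'moment': array([ 0.03024679,  0.02900476, -0.01100214]), 'gripper_force': 0.0, 'finger_gap': 0.9970910624120395}
```

View pics/top0.png

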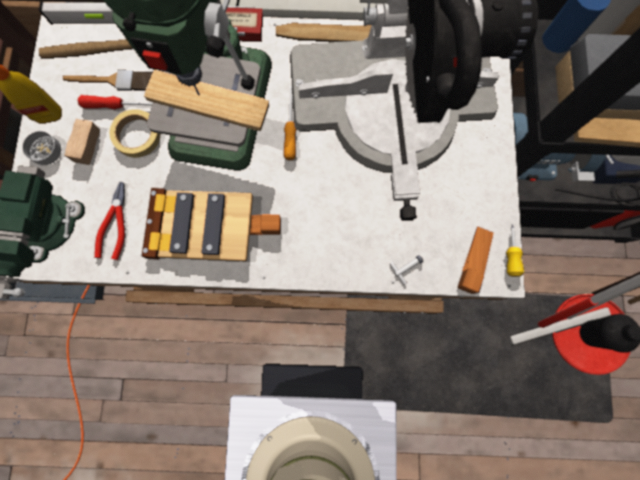

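View pics/side0.png

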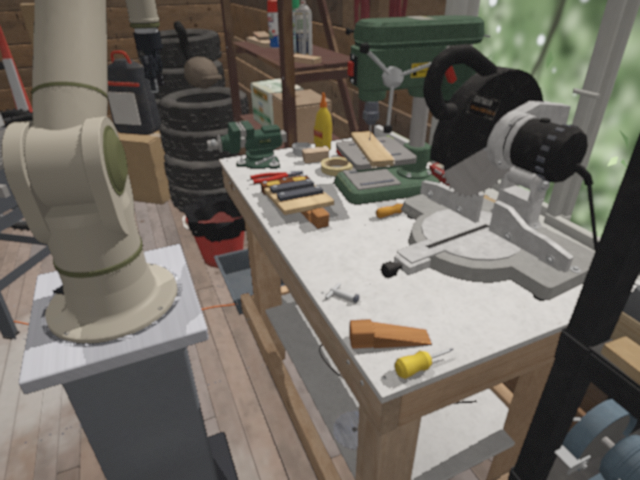

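The top view shows the press at columns 143-250, rows 190-262. The wedge block sticks out at about (265,224) and the spare wedge is at (477,260). I'll enlarge the press.

```bash
python3 - <<'E'
import cv2
a=cv2.imread("pics/top0.png")[180:275,135:295]
b=cv2.imread("pics/side0.png")[165:240,240:350]
a=cv2.resize(a,None,fx=5,fy=5,interpolation=cv2.INTER_CUBIC);cv2.imwrite("pics/topc.png",a)
b=cv2.resize(b,None,fx=7,fy=7,interpolation=cv2.INTER_CUBIC);cv2.imwrite("pics/sidec.png",b)
E
```

```text
(no output)
```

View pics/topc.png

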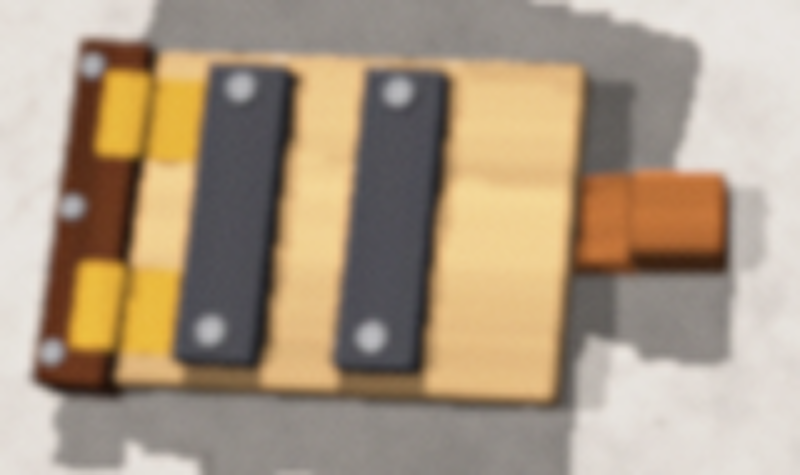

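View pics/sidec.png

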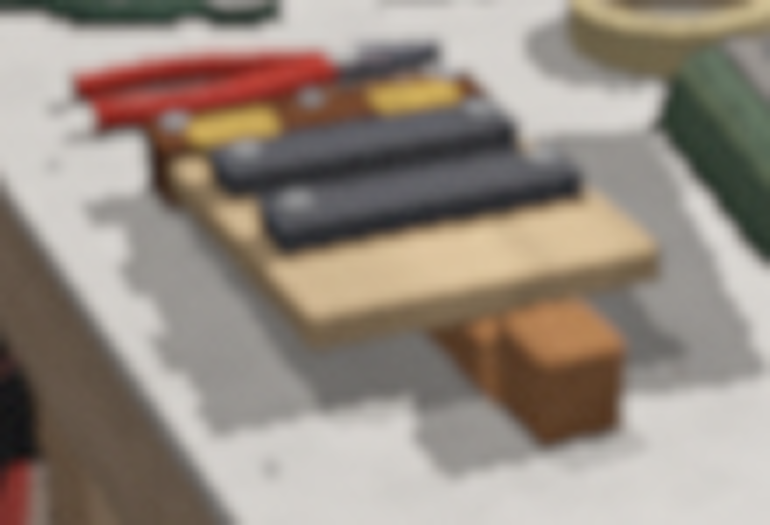

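The crops show the block's top face in the top view at crop corners (631,174), (724,174), (723,252) and (630,254). In the side view they are near (500,318), (575,298), (622,345) and (545,368). The panel's free edge runs from (583,65) to (556,400).

```bash
cat > h.py <<'E'
import numpy as np
from bench import *
def ray(n,u,v,z):
    c=calibration(n);E=c["extrinsics"]
    d=E[:3,:3]@[(u-c["cx"])/c["fx"],(v-c["cy"])/c["fy"],1]
    o=E[:3,3]; return o+d*(z-o[2])/d[2]
E
python3 - <<'E'
from h import *
np.set_printoptions(precision=4,suppress=True)
T=lambda x,y,z:ray("top",(x+.5)/5-.5+135,(y+.5)/5-.5+180,z)
S=lambda x,y,z:ray("side",(x+.5)/7-.5+240,(y+.5)/7-.5+165,z)
a=np.array([T(*p,.038) for p in[(631,174),(724,174),(723,252),(630,254)]]);print("top",a,a.mean(0))
b=np.array([S(*p,.038) for p in[(500,318),(575,298),(622,345),(545,368)]]);print("side",b,b.mean(0))
e=np.array([T(583,65,.041),T(556,400,.041)]);h=np.array([T(158,52,.033),T(115,383,.033)]);print(e,h)
print("edge len",np.linalg.norm(e[0]-e[1]))
f=e.mean(0);g=h.mean(0);print("panel axis",np.degrees(np.arctan2(*(g-f)[1::-1])))
ed=e[1]-e[0];print("edge normal",np.degrees(np.arctan2(ed[0],-ed[1])), "edge mid",f)
c=a.mean(0);print("front row dir",a[1]-a[0],a[2]-a[3],"to edge",f-c)
sp=ray("top",472,272,.0);print(sp)
E
```

```text
top [[0.5033 0.1148 0.038 ]
 [0.5047 0.0775 0.038 ]
 [0.4725 0.0763 0.038 ]
 [0.4703 0.1133 0.038 ]] [0.4877 0.0955 0.038 ]
side [[0.4717 0.1151 0.038 ]
 [0.5023 0.1178 0.038 ]
 [0.5026 0.0781 0.038 ]
 [0.4713 0.0742 0.038 ]] [0.487  0.0963 0.038 ]
[[0.5475 0.1366 0.041 ]
 [0.4098 0.1383 0.041 ]] [[0.5493 0.3117 0.033 ]
 [0.4117 0.3143 0.033 ]]
edge len 0.13768778507308804
panel axis 89.39692164498784
edge normal -90.71795434474721 edge mid [0.4786 0.1375 0.041 ]
front row dir [ 0.0014 -0.0373  0.    ] [ 0.0022 -0.037   0.    ] to edge [-0.0091  0.042   0.003 ]
[ 0.4077 -0.319   0.    ]
```

```bash
cat >> h.py <<'E'
from scipy.spatial.transform import Rotation as R
def plan(p,ang,n):
    """n equal rows to TCP p, tool down, tool y at ang degrees in world"""
    s=sense();q=s["tcp_rot"];r=R.from_quat([q[1],q[2],q[3],q[0]]);x=np.array(s["eef_pos"])
    t=np.radians(ang);Y=np.array([np.cos(t),np.sin(t),0]);Z=np.array([0,0,-1.])
    g=R.from_matrix(np.column_stack([np.cross(Y,Z),Y,Z]))
    w=(r.inv()*g).as_rotvec()/n; d=(np.array(p)-x)/n
    print("deg/row",np.degrees(np.linalg.norm(w)))
    for i in range(n):
        print(np.round(np.r_[r.inv().apply(d)/.05,w/np.radians(120)],3).tolist()); r=r*R.from_rotvec(w)
E
python3 -c "
from h import *
plan([.488,.092,.23],2.5,15)"
```

```text
deg/row 4.722993074737817
[-0.588, -0.662, 0.002, -0.0, 0.0, 0.039]
[-0.641, -0.611, 0.002, -0.0, 0.0, 0.039]
[-0.689, -0.557, 0.001, -0.0, 0.0, 0.039]
[-0.732, -0.498, 0.001, -0.0, 0.0, 0.039]
[-0.771, -0.436, 0.001, -0.0, 0.0, 0.039]
[-0.804, -0.371, 0.001, -0.0, 0.0, 0.039]
[-0.832, -0.304, 0.001, -0.0, 0.0, 0.039]
[-0.854, -0.234, 0.001, -0.0, 0.0, 0.039]
[-0.87, -0.163, 0.001, -0.0, 0.0, 0.039]
[-0.881, -0.091, 0.001, -0.0, 0.0, 0.039]
[-0.885, -0.018, 0.001, -0.0, 0.0, 0.039]
[-0.884, 0.055, 0.001, -0.0, 0.0, 0.039]
[-0.876, 0.128, 0.001, -0.0, 0.0, 0.039]
[-0.863, 0.199, 0.001, -0.0, 0.0, 0.039]
[-0.844, 0.27, 0.001, -0.0, 0.0, 0.039]
```

Call:
apply_moves([
  [[-0.59, -0.66, 0, 0, 0, 0.039, -1], [-0.64, -0.61, 0, 0, 0, 0.039, -1], [-0.69, -0.56, 0, 0, 0, 0.039, -1], [-0.73, -0.5, 0, 0, 0, 0.039, -1], [-0.77, -0.44, 0, 0, 0, 0.039, -1], [-0.8, -0.37, 0, 0, 0, 0.039, -1], [-0.83, -0.3, 0, 0, 0, 0.039, -1], [-0.85, -0.23, 0, 0, 0, 0.039, -1], [-0.87, -0.16, 0, 0, 0, 0.039, -1], [-0.88, -0.09, 0, 0, 0, 0.039, -1]],
])

```text
time_s: 1.35
eef_pos: [0.3963, 0.293, 0.2312]
tcp_rot: [0.0, 0.527, 0.85, -0.0]
ft_force: [1.0, -0.0, -0.7]
finger_gap: 0.999
gripper_force: 0.0
```

```bash
python3 -c "
from h import *
s=sense();print(s['joint_positions'],s['eef_pos'],s['ft_force'])
plan([.488,.092,.11],2.5,8)"
```

```text
[-0.9365571   0.32861836  0.24191619  2.13183521 -0.12112007  0.69376208
 -0.15310371] [0.39625853 0.29298861 0.23123025] [ 0.96664918 -0.01218129 -0.65487707]
deg/row 2.9870566633440534
[-0.552, -0.018, 0.303, -0.0, 0.0, 0.025]
[-0.552, 0.011, 0.303, -0.0, 0.0, 0.025]
[-0.551, 0.04, 0.303, -0.0, 0.0, 0.025]
[-0.548, 0.068, 0.303, -0.0, 0.0, 0.025]
[-0.544, 0.097, 0.303, -0.0, 0.0, 0.025]
[-0.538, 0.125, 0.303, -0.0, 0.0, 0.025]
[-0.531, 0.153, 0.303, -0.0, 0.0, 0.025]
[-0.522, 0.18, 0.303, -0.0, 0.0, 0.025]
```

Call:
apply_moves([
  [[-0.55, -0.02, 0.3, 0, 0, 0.025, -1], [-0.55, 0.01, 0.3, 0, 0, 0.025, -1], [-0.55, 0.04, 0.3, 0, 0, 0.025, -1], [-0.55, 0.07, 0.3, 0, 0, 0.025, -1], [-0.54, 0.1, 0.3, 0, 0, 0.025, -1], [-0.54, 0.125, 0.3, 0, 0, 0.025, -1], [-0.53, 0.15, 0.3, 0, 0, 0.025, -1], [-0.52, 0.18, 0.3, 0, 0, 0.025, -1], [0, 0, 0, 0, 0, 0, -1], [0, 0, 0, 0, 0, 0, -1]],
])

```text
time_s: 2.6
eef_pos: [0.4876, 0.0943, 0.1113]
tcp_rot: [-0.0, 0.691, 0.723, -0.0]
ft_force: [-1.9, -0.5, 0.4]
finger_gap: 0.999
gripper_force: 0.0
```

```bash
python3 -c "
from h import *
import cv2
s=sense();print(s['joint_positions'],s['eef_pos'],s['ft_force'])
plan([.4875,.093,.009],2.5,8)
f=grab_frame('side')[110:260,220:420,::-1]
cv2.imwrite('pics/s1.png',cv2.resize(f,None,fx=4,fy=4,interpolation=cv2.INTER_CUBIC))"
```

```text
[-0.47101166  0.53216503  0.23569158  2.23209996 -0.30486466  0.40684804
  0.0593982 ] [0.4875955  0.09427453 0.11127269] [-1.9094667  -0.53403445  0.37292097]
deg/row 0.010333246372608405
[-0.003, -0.0, 0.256, -0.0, -0.0, 0.0]
[-0.003, -0.0, 0.256, -0.0, -0.0, 0.0]
[-0.003, -0.0, 0.256, -0.0, -0.0, 0.0]
[-0.003, -0.0, 0.256, -0.0, -0.0, 0.0]
[-0.003, -0.0, 0.256, -0.0, -0.0, 0.0]
[-0.003, -0.0, 0.256, -0.0, -0.0, 0.0]
[-0.003, -0.0, 0.256, -0.0, -0.0, 0.0]
[-0.003, -0.0, 0.256, -0.0, -0.0, 0.0]
```

View pics/s1.png

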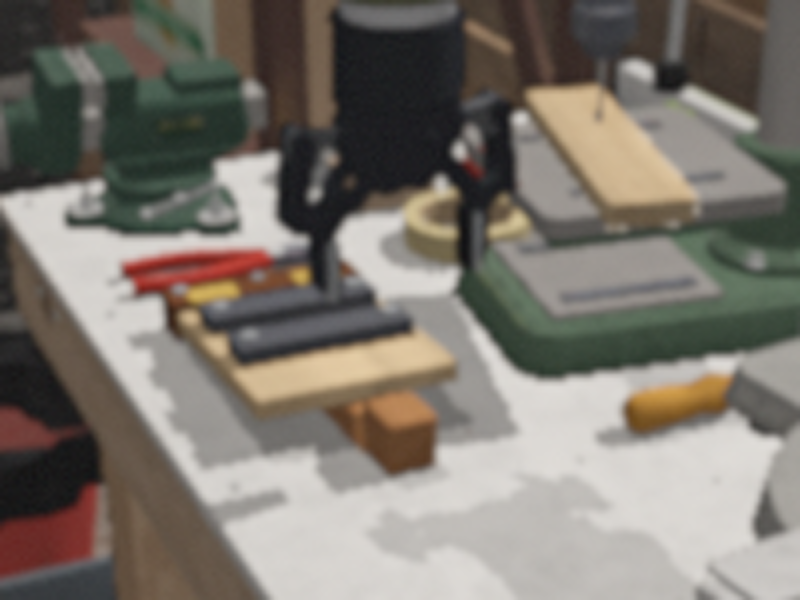

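The open fingers straddle the block's line (block at about (400,425) in the crop), so I'll descend and close.

Call:
apply_moves([
  [[0, 0, 0.3, 0, 0, 0, -1], [0, 0, 0.3, 0, 0, 0, -1], [0, 0, 0.3, 0, 0, 0, -1], [0, 0, 0.3, 0, 0, 0, -1], [0, 0, 0.3, 0, 0, 0, -1], [0, 0, 0.3, 0, 0, 0, -1], [0, 0, 0.22, 0, 0, 0, -1], [0, 0, 0, 0, 0, 0, -1], [0, 0, 0, 0, 0, 0, 1], [0, 0, 0, 0, 0, 0, 1]],
])

```text
time_s: 3.9
eef_pos: [0.4881, 0.094, 0.0108]
tcp_rot: [0.0, 0.691, 0.723, 0.0]
ft_force: [-0.5, -0.2, -0.8]
finger_gap: 0.604
gripper_force: 0.0
```

Call:
apply_moves([
  [[0, 0, 0, 0, 0, 0, 1], [0, 0, 0, 0, 0, 0, 1], [0, 0, 0, 0, 0, 0, 1], [0, 0, 0, 0, 0, 0, 1], [0, 0, 0, 0, 0, 0, 1], [0, 0, 0, 0, 0, 0, 1], [0, 0, 0, 0, 0, 0, 1], [0, 0, 0, 0, 0, 0, 1], [0, 0, 0, 0, 0, 0, 1], [0, 0, 0, 0, 0, 0, 1]],
])

```text
time_s: 5.15
eef_pos: [0.4885, 0.094, 0.0111]
tcp_rot: [0.001, 0.691, 0.722, 0.001]
ft_force: [0.6, -0.7, 7.4]
finger_gap: 0.41
gripper_force: 59.7
```

```bash
python3 -c "
from h import *
s=sense();print(s['joint_positions'],s['eef_pos'],s['ft_force'],s['moment'],s['finger_gap']*85)"
```

```text
[-0.36755146  0.71483443  0.09258445  2.27220982 -0.37398311  0.16617563
  0.11555232] [0.48849819 0.09397338 0.01105198] [ 0.64159594 -0.7201102   7.364548  ] [-0.07683671 -0.00763061 -0.16056965] 34.81067800505093
```

The wedge is gripped (34.8 mm opening for a 36 mm block). Now short pulls along tool -x, about 8 mm each with pauses.

Call:
apply_moves([
  [[-0.04, 0, 0, 0, 0, 0, 1], [-0.04, 0, 0, 0, 0, 0, 1], [-0.04, 0, 0, 0, 0, 0, 1], [-0.04, 0, 0, 0, 0, 0, 1], [0, 0, 0, 0, 0, 0, 1], [-0.04, 0, 0, 0, 0, 0, 1], [-0.04, 0, 0, 0, 0, 0, 1], [-0.04, 0, 0, 0, 0, 0, 1], [-0.04, 0, 0, 0, 0, 0, 1], [0, 0, 0, 0, 0, 0, 1]],
])

```text
time_s: 6.4
eef_pos: [0.4892, 0.0804, 0.011]
tcp_rot: [-0.0, 0.69, 0.724, 0.002]
ft_force: [-0.0, 8.9, 6.6]
finger_gap: 0.414
gripper_force: 59.6
```

```bash
python3 -c "
from h import *
import cv2
s=sense();print(s['joint_positions'],s['eef_pos'],s['ft_force'],s['moment'])
f=grab_frame('side')[140:260,240:400,::-1]
cv2.imwrite('pics/s2.png',cv2.resize(f,None,fx=5,fy=5,interpolation=cv2.INTER_CUBIC))"
```

```text
[-0.33359918  0.71372214  0.08423807  2.27577021 -0.3628545   0.16204113
  0.13591011] [0.48920311 0.08042213 0.01104593] [-7.56960480e-04  8.85915399e+00  6.55006792e+00] [1.64203248 0.16122549 0.07995899]
```

View pics/s2.png

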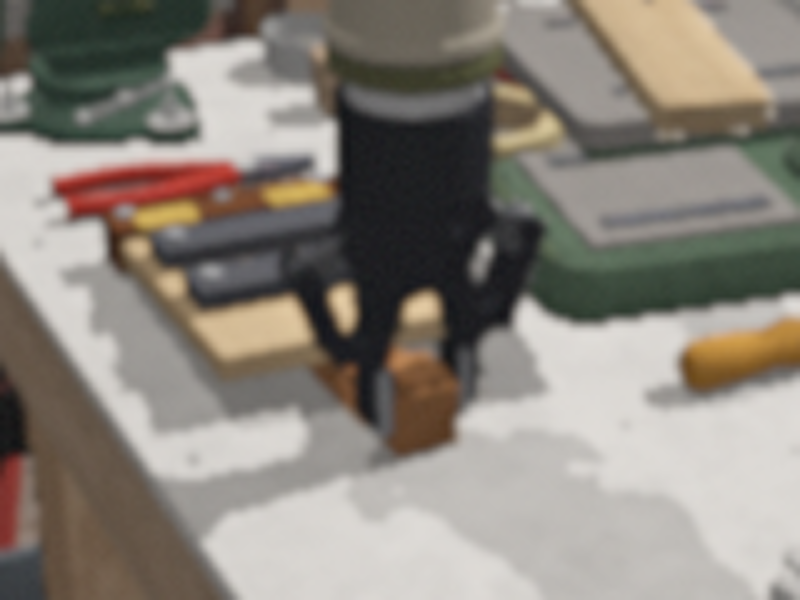

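The block is held squarely between the fingers (crop about (420,400)), is following the pull at about 9 N, and the panel is still supported. I'll continue.

Call:
apply_moves([
  [[-0.04, 0, 0, 0, 0, 0, 1], [-0.04, 0, 0, 0, 0, 0, 1], [-0.04, 0, 0, 0, 0, 0, 1], [-0.04, 0, 0, 0, 0, 0, 1], [0, 0, 0, 0, 0, 0, 1], [-0.04, 0, 0, 0, 0, 0, 1], [-0.04, 0, 0, 0, 0, 0, 1], [-0.04, 0, 0, 0, 0, 0, 1], [-0.04, 0, 0, 0, 0, 0, 1], [0, 0, 0, 0, 0, 0, 1]],
])

```text
time_s: 7.7
eef_pos: [0.4899, 0.0644, 0.011]
tcp_rot: [-0.0, 0.69, 0.724, 0.001]
ft_force: [-0.0, 9.1, 6.2]
finger_gap: 0.409
gripper_force: 59.6
```

Call:
apply_moves([
  [[-0.04, 0, 0, 0, 0, 0, 1], [-0.04, 0, 0, 0, 0, 0, 1], [-0.04, 0, 0, 0, 0, 0, 1], [-0.04, 0, 0, 0, 0, 0, 1], [0, 0, 0, 0, 0, 0, 1], [-0.04, 0, 0, 0, 0, 0, 1], [-0.04, 0, 0, 0, 0, 0, 1], [-0.04, 0, 0, 0, 0, 0, 1], [-0.04, 0, 0, 0, 0, 0, 1], [0, 0, 0, 0, 0, 0, 1]],
])

```text
time_s: 8.95
eef_pos: [0.4906, 0.0484, 0.011]
tcp_rot: [-0.0, 0.69, 0.724, 0.001]
ft_force: [-0.5, 9.2, 7.3]
finger_gap: 0.414
gripper_force: 59.6
```

```bash
python3 -c "
from h import *
import cv2
s=sense();print(s['joint_positions'],s['eef_pos'],s['ft_force'],s['moment'])
f=grab_frame('side')[140:260,240:400,::-1]
cv2.imwrite('pics/s3.png',cv2.resize(f,None,fx=5,fy=5,interpolation=cv2.INTER_CUBIC))"
```

```text
[-0.2637345   0.71232478  0.07560303  2.28148114 -0.3385879   0.15594643
  0.17559934] [0.49062666 0.04839725 0.01104523] [-0.47202818  9.23892195  7.34452103] [1.69187671 0.10058658 0.06972784]
```

View pics/s3.png

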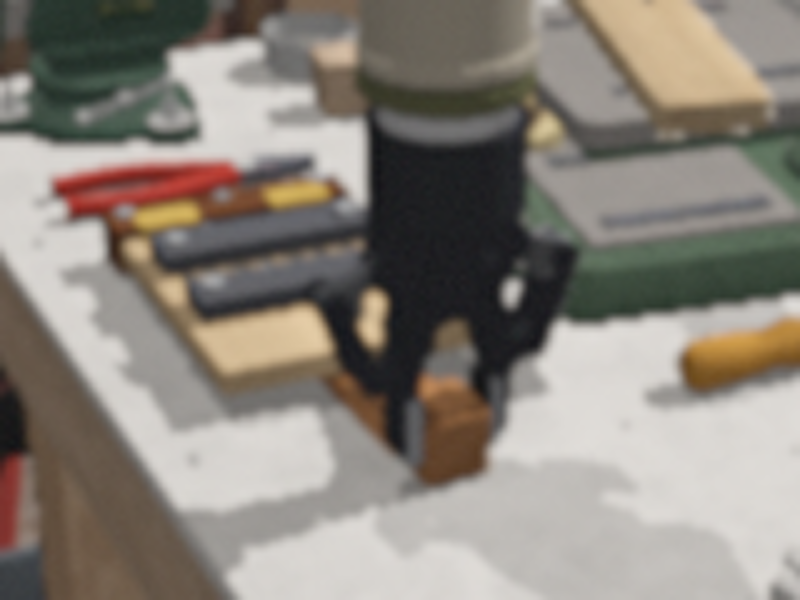

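The panel's near corner has sunk from row ~362 to ~380 of the crop while the wedge moved 46 mm, so it is descending gradually.

Call:
apply_moves([
  [[-0.04, 0, 0, 0, 0, 0, 1], [-0.04, 0, 0, 0, 0, 0, 1], [-0.04, 0, 0, 0, 0, 0, 1], [-0.04, 0, 0, 0, 0, 0, 1], [0, 0, 0, 0, 0, 0, 1], [-0.04, 0, 0, 0, 0, 0, 1], [-0.04, 0, 0, 0, 0, 0, 1], [-0.04, 0, 0, 0, 0, 0, 1], [-0.04, 0, 0, 0, 0, 0, 1], [0, 0, 0, 0, 0, 0, 1]],
])

```text
time_s: 10.25
eef_pos: [0.4913, 0.0324, 0.011]
tcp_rot: [-0.0, 0.69, 0.724, 0.001]
ft_force: [-0.1, 8.6, 6.7]
finger_gap: 0.411
gripper_force: 59.6
```

Call:
apply_moves([
  [[-0.04, 0, 0, 0, 0, 0, 1], [-0.04, 0, 0, 0, 0, 0, 1], [-0.04, 0, 0, 0, 0, 0, 1], [-0.04, 0, 0, 0, 0, 0, 1], [0, 0, 0, 0, 0, 0, 1], [-0.04, 0, 0, 0, 0, 0, 1], [-0.04, 0, 0, 0, 0, 0, 1], [-0.04, 0, 0, 0, 0, 0, 1], [-0.04, 0, 0, 0, 0, 0, 1], [0, 0, 0, 0, 0, 0, 1]],
])

```text
time_s: 11.5
eef_pos: [0.492, 0.015, 0.011]
tcp_rot: [0.0, 0.691, 0.723, 0.001]
ft_force: [0.0, 3.8, 6.5]
finger_gap: 0.41
gripper_force: 59.7
```

Call:
apply_moves([
  [[-0.05, 0, 0, 0, 0, 0, 1], [-0.05, 0, 0, 0, 0, 0, 1], [-0.05, 0, 0, 0, 0, 0, 1], [-0.05, 0, 0, 0, 0, 0, 1], [0, 0, 0, 0, 0, 0, 1], [-0.05, 0, 0, 0, 0, 0, 1], [-0.05, 0, 0, 0, 0, 0, 1], [-0.05, 0, 0, 0, 0, 0, 1], [-0.05, 0, 0, 0, 0, 0, 1], [0, 0, 0, 0, 0, 0, 1]],
])

```text
time_s: 12.75
eef_pos: [0.4929, -0.005, 0.0111]
tcp_rot: [0.0, 0.691, 0.723, 0.001]
ft_force: [0.3, 4.0, 7.5]
finger_gap: 0.409
gripper_force: 59.7
```

Call:
apply_moves([
  [[-0.06, 0, 0, 0, 0, 0, 1], [-0.06, 0, 0, 0, 0, 0, 1], [-0.06, 0, 0, 0, 0, 0, 1], [-0.06, 0, 0, 0, 0, 0, 1], [0, 0, 0, 0, 0, 0, 1], [-0.06, 0, 0, 0, 0, 0, 1], [-0.06, 0, 0, 0, 0, 0, 1], [-0.06, 0, 0, 0, 0, 0, 1], [-0.06, 0, 0, 0, 0, 0, 1], [0, 0, 0, 0, 0, 0, 1]],
])

```text
time_s: 14.0
eef_pos: [0.4939, -0.0291, 0.011]
tcp_rot: [0.0, 0.691, 0.723, 0.001]
ft_force: [-0.7, 3.4, 7.3]
finger_gap: 0.41
gripper_force: 59.7
```

```bash
python3 -c "
from h import *
import cv2
s=sense();print(s['joint_positions'],s['eef_pos'],s['ft_force'],s['moment'])
f=grab_frame('side')[140:290,240:440,::-1]
cv2.imwrite('pics/s4.png',cv2.resize(f,None,fx=4,fy=4,interpolation=cv2.INTER_CUBIC))"
```

```text
[-0.09931895  0.71222099  0.06431947  2.27679309 -0.27593542  0.15804179
  0.2675031 ] [ 0.49388975 -0.02911754  0.01104035] [-0.74680159  3.35199773  7.28324195] [0.71004415 0.00584829 0.06368421]
```

View pics/s4.png

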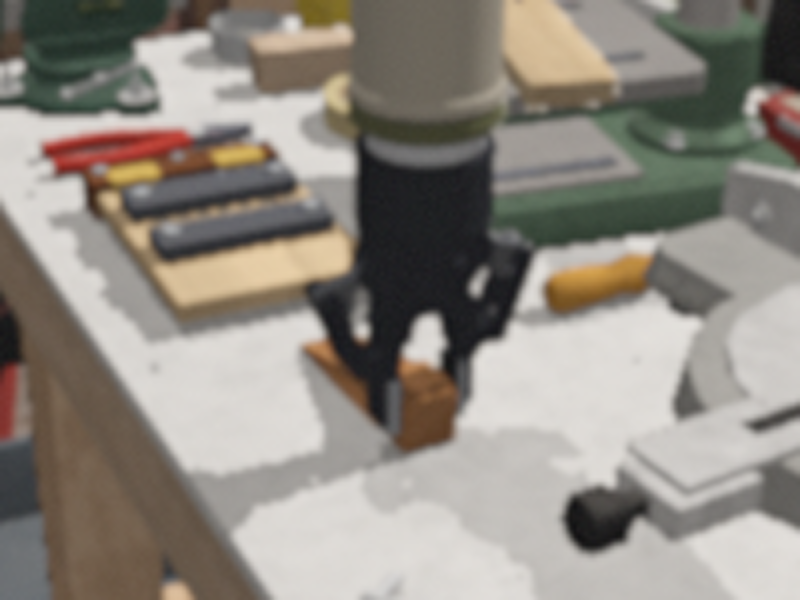

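The panel lies flat. The wedge is fully out, with its tip at (315,345) well clear of the panel edge. I'll release and lift.

Call:
apply_moves([
  [[0, 0, 0, 0, 0, 0, -0.5], [0, 0, 0, 0, 0, 0, -1], [0, 0, 0, 0, 0, 0, -1], [0, 0, 0, 0, 0, 0, -1], [0, 0, 0, 0, 0, 0, -1], [0, 0, 0, 0, 0, 0, -1], [0, 0, -0.1, 0, 0, 0, -1], [0, 0, -0.2, 0, 0, 0, -1], [0, 0, -0.3, 0, 0, 0, -1], [0, 0, -0.3, 0, 0, 0, -1]],
])

```text
time_s: 15.3
eef_pos: [0.4934, -0.03, 0.0567]
tcp_rot: [0.0, 0.691, 0.723, 0.0]
ft_force: [-0.1, 0.3, 0.1]
finger_gap: 1.002
gripper_force: 0.0
```

Call:
apply_moves([
  [[0, 0, -0.5, 0, 0, 0, -1], [0, 0, -0.5, 0, 0, 0, -1], [0, 0, -0.5, 0, 0, 0, -1], [0, 0, -0.5, 0, 0, 0, -1], [0, 0, -0.5, 0, 0, 0, -1], [0, 0, -0.5, 0, 0, 0, -1], [0, 0, 0, 0, 0, 0, -1], [0, 0, 0, 0, 0, 0, -1], [0, 0, 0, 0, 0, 0, -1], [0, 0, 0, 0, 0, 0, -1]],
])

```text
time_s: 16.55
eef_pos: [0.493, -0.03, 0.2047]
tcp_rot: [-0.0, 0.691, 0.723, -0.001]
ft_force: [-0.3, -0.4, 0.1]
finger_gap: 0.999
gripper_force: 0.0
```

```bash
python3 -c "
from h import *
import cv2
s=sense();print(s['eef_pos'],s['ft_force'])
f=grab_frame('side')[140:290,240:440,::-1]
cv2.imwrite('pics/s5.png',cv2.resize(f,None,fx=4,fy=4,interpolation=cv2.INTER_CUBIC))"
```

```text
[ 0.49298341 -0.03003349  0.20468463] [-0.26496987 -0.41673893  0.06892953]
```

View pics/s5.png

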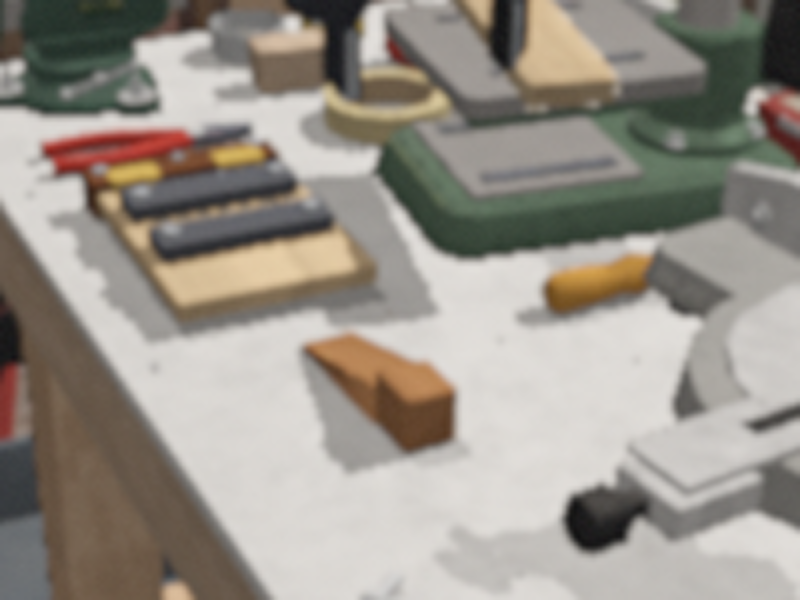

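The wedge lies flat at crop (305-455, 335-450), clear of the closed panel, and the gripper is well above it.

```bash
python3 -c "
from bench import *
print(hand_in())"
```

```text
the job is handed in; nothing more can be done
None
```

The wedge came out in short pulls, so the panel sank gradually and now lies flat; the wedge is flat on the bench about 45 mm clear of it, I never went near the spare wedge, and the job was handed in at about 17 s.

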